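Find the loose battery terminal bolt and hold its cap open

ROBOT

A 6-joint arm with a two-finger parallel gripper is mounted at the origin on the work surface. World frame = base frame: x ahead of the robot, y to its left, z up, the work surface at z = 0. Lengths are in m, angles in rad, forces in N, time in s.
With the tool pointing down it reaches from about 0.325 to 0.9 m from the base axis. Payload 6.1 kg.
Tool frame: the origin (TCP) lies midway between the tips of the shut fingers; the grasp point (between the pads) lies arm.grasp_offset behind it (arm.grasp_offset is the distance from the TCP to the grasp point, in m); z points along the fingers, y is the line along which they close (so a half turn about z gives the same grasp; the last joint's range is limited). The gripper opens to 85 mm and grips with 20 to 120 N. Pads are 22 mm wide; open, the fingers measure 114 mm over their backs; the gripper's body (76 mm by 85 mm) begins 54 mm behind the grasp point. The pads swing forward as they close: fully open they stand 13 mm farther back than shut.
Start: joints at [1.185, 0.22, 1.526, -0, 1.395, -0.126], TCP at [0.161, 0.604, 0.231] pointing down, gripper open.
Joint ranges: [-2.98, 2.98], [-0.91, 2.08], [0.09, 2.57], [-1.24, 4.39], [0.2, 2.65], [-2.68, 2.68]. Speed limits (rad/s): [2.57, 2.57, 3.01, 3.14, 3.14, 3.14].

INTERFACE

Orientations are given as a unit quaternion [x, y, z, w].
In Python, from bench import arm, eyes gives the robot as it stands. The module is installed in compiled form; this text tells all that it offers.
- The arm moves only by the tool jog_arm, never from a script. Its argument "rows" is a list of rows, each an object of numbers: "hand": the opening, from -1 (shut) to 1 (fully open); "x", "y", "z": the shift along the tool's x, y, z in mm; "yaw": the turn about the tool's z in rad. A call has 1 to 8 rows; each row shifts and turns the commanded pose from where the row before left it, along the tool's axes as they then stand; what a row does not reach is not made up. A row lasts 1/12 s, in which the tool goes at most 41.7 mm and 7.16 degrees, less where a joint would pass 70% of its speed; a pose out of reach is approached as far as the arm can. A call with a gripper value outside its range is refused whole. The fingers move at their own pace and stop on an object; "force" is the grip in N (left out, the last holds). Time passes only in rows, so rows that do not move let the fingers close. It gives the time, the measured TCP pose, the force, the opening and the grip force at its end, in the units of the state.
- arm.observe(): the state, without advancing time (a new reading comes with each control period).
- eyes.camera(name): name is "side" or "top"; returns a dict with "img" (400x640x3 uint8, red, green, blue), "fx", "fy", "cx", "cy" (pixels), "rvec" (rotation vector, rad) and "tvec" (3), from world to camera coordinates, as OpenCV has them. Camera axes: x right, y down, z forward; pixel columns grow to the right and rows downward; lengths in m; the calibration is good to about 2 mm. A picture is of the moment at which its call begins. There is no depth.
- arm.finish_job(): hands the job in; it is judged then, once.
The state is a dict: "t": time; "joint_positions": joint angles; "dq": joint speeds; "effort": joint torques, N m; "position": TCP position; "ee_rot": TCP orientation; "contact_force": force on the tool from outside, world axes, zero at the start; "torque": the same for the moment, N m; "grip_width": finger opening in m; "grip_force": force on a finger pad.
Only numpy, scipy, OpenCV 4.12 (cv2) and the standard library are available. Lean on these libraries where they do the work, as an engineer would, in place of code of your own. Each camera call takes 0.05 s, during which the arm holds its last target. There are 200 camera calls.

TASK

Give the battery module's terminals a short squirt: press the nozzle of the clamped cleaner can fully down and let it spring back up. Then gently tap the three terminal bolts on their heads until you find the loose one, which sinks and stays down. Lift that bolt's cap by its tab well open, some 40 degrees or more, and finish while still holding it open; never lift the caps of the tight bolts, and leave everything else on the bench where it is.

Things in the scene. Friction and masses are not known exactly. Their poses are not given: they have to be found in the camera images.
- module: battery module, a box 110 mm (its x) x 270 mm (its y) x 90 mm tall, fixed to the bench; origin at the centre of its underside; -x is its front, facing roughly to the robot. Three terminal bolts stand in a row along its y, 90 mm apart; each is ringed by its own black cap, a flat hinged plate lying on the module's top (94 mm along x, 56 mm along y, top face 96.5 mm above the bench)
- nozzle (a joint): travel of the can's sprung nozzle, m: 0 up, 0.006 fully down (5 N); springs back up by itself
- nozzle_top (a point): centre of the flat top of the white nozzle (22 mm diameter, 156 mm above the bench) of the cleaner can (53 mm diameter, upright, fixed in a clamp with its upright at the far +x side) that stands off the module's +y end; press straight down
- bolt_a_head (a point): centre of the top of terminal bolt a's steel hex head (the one next to the cleaner can, at the module's +y end); 21 mm wide, 10 mm thick, standing 119 mm above the bench, 22 mm above the cap, and about 8 mm lower once a loose bolt has been tapped down
- bolt_a (a joint): how far bolt a has sunk, m: starts at 0. A tight bolt gives less than 2 mm when tapped; the loose one slides down 0.008 under a slow push of 3 N or more (5 to 6 N is plenty) and stays down. Which one is loose cannot be seen beforehand
- cap_a (a joint): opening angle of the cap of bolt a, rad: 0 lying shut, up to 1.3; its front swings up about the hinge along the rear edge. A weak spring and its weight shut it when let go (about 1 N at the tab)
- cap_a_tab (a point): grip point on the lift tab of the cap of bolt a: a black bar sticking out 48 mm past the module's front, 12 mm wide (along y), 14 mm tall, free underneath; the point is mid-height, 31 mm ahead of the cap plate's front edge and 14 mm behind the bar's tip
- cap_a_hinge (a point): point on the hinge axis of the cap of bolt a, at the cap's middle, 129 mm behind the grip point; the axis runs along the module's y
- bolt_b_head (a point): centre of the top of terminal bolt b's steel hex head (the middle one); 21 mm wide, 10 mm thick, standing 119 mm above the bench, 22 mm above the cap, and about 8 mm lower once a loose bolt has been tapped down
- bolt_b (a joint): how far bolt b has sunk, m: starts at 0. A tight bolt gives less than 2 mm when tapped; the loose one slides down 0.008 under a slow push of 3 N or more (5 to 6 N is plenty) and stays down. Which one is loose cannot be seen beforehand
- cap_b (a joint): opening angle of the cap of bolt b, rad: 0 lying shut, up to 1.3; its front swings up about the hinge along the rear edge. A weak spring and its weight shut it when let go (about 1 N at the tab)
- cap_b_tab (a point): grip point on the lift tab of the cap of bolt b: a black bar sticking out 48 mm past the module's front, 12 mm wide (along y), 14 mm tall, free underneath; the point is mid-height, 31 mm ahead of the cap plate's front edge and 14 mm behind the bar's tip
- cap_b_hinge (a point): point on the hinge axis of the cap of bolt b, at the cap's middle, 129 mm behind the grip point; the axis runs along the module's y
- bolt_c_head (a point): centre of the top of terminal bolt c's steel hex head (the one farthest from the can, at the module's -y end); 21 mm wide, 10 mm thick, standing 119 mm above the bench, 22 mm above the cap, and about 8 mm lower once a loose bolt has been tapped down
- bolt_c (a joint): how far bolt c has sunk, m: starts at 0. A tight bolt gives less than 2 mm when tapped; the loose one slides down 0.008 under a slow push of 3 N or more (5 to 6 N is plenty) and stays down. Which one is loose cannot be seen beforehand
- cap_c (a joint): opening angle of the cap of bolt c, rad: 0 lying shut, up to 1.3; its front swings up about the hinge along the rear edge. A weak spring and its weight shut it when let go (about 1 N at the tab)
- cap_c_tab (a point): grip point on the lift tab of the cap of bolt c: a black bar sticking out 48 mm past the module's front, 12 mm wide (along y), 14 mm tall, free underneath; the point is mid-height, 31 mm ahead of the cap plate's front edge and 14 mm behind the bar's tip
- cap_c_hinge (a point): point on the hinge axis of the cap of bolt c, at the cap's middle, 129 mm behind the grip point; the axis runs along the module's y
- spool: bystander, not to be disturbed: green plastic reel lying flat, 60 mm wide, 44 mm tall; origin at the centre of its underside
- cell: bystander, not to be disturbed: bare battery cell standing upright, 21 mm wide, 70 mm tall; origin at the centre of its underside
- wrench: bystander, not to be disturbed: steel wrench lying flat
- tape: bystander, not to be disturbed: roll of yellow tape lying flat, 90 mm wide, 22 mm tall; origin at the centre of its underside
- parts_box: bystander, not to be disturbed: open cardboard parts box, 90 x 120 x 45 mm; origin at the centre of its underside
- meter: bystander, not to be disturbed: hand multimeter lying flat, 160 x 85 x 35 mm; origin at the centre of its underside
Mind the look-alikes: they are no part of the job. There is more than one size of the part that bears nozzle; the job needs the largest.

How it is judged:
By the outcome, as a careful person would: the job done as asked, in the order asked, and still so for the second after the job is handed in, while the arm keeps its last pose, push and grip.
It also fails if it takes over 58 s, if anything falls off the work surface, if the arm or the gripper's body presses on something with over 40 N, if the wrist force passes 120 N, or if a joint passes its speed limit or range.

## Working session

There is one attempt and no reset: what is moved stays moved. The work goes in short steps, Python scripts to look and compute and a tool call to move; the robot and the scene stay as the last step left them, time stands still between calls to the robot, and variables do not carry over. Pictures are saved under pics/ and viewed, at most 10 in all, crops included, and the job is handed in when it is done.

Besides the shell and the picture viewer there is one more tool, called after "Request:" by a JSON object that holds its "name" and its "arguments". jog_arm: Moves the arm, as the interface text tells. Its arguments: {"type":"object","properties":{"rows":{"type":"array"},"force":{"type":"number"}},"required":["rows"]}

```bash
mkdir -p pics
cat > h.py <<'E'
import numpy as np, cv2
from bench import arm, eyes
def cam(n):
    c=eyes.camera(n); c['R']=cv2.Rodrigues(np.array(c['rvec'],float))[0]; c['t']=np.array(c['tvec'],float).ravel(); return c
def ray(c,u,v,z):
    d=c['R'].T@np.array([(u-c['cx'])/c['fx'],(v-c['cy'])/c['fy'],1.]); o=-c['R'].T@c['t']
    return o+d*(z-o[2])/d[2]
def proj(c,p):
    q=c['R']@np.array(p)+c['t']; return c['fx']*q[0]/q[2]+c['cx'], c['fy']*q[1]/q[2]+c['cy']
E
python3 - <<'E'
from h import *
s=arm.observe(); print(s, arm.grasp_offset)
for n in('top','side'):
    c=cam(n); cv2.imwrite(f'pics/{n}0.png',cv2.cvtColor(c['img'],cv2.COLOR_RGB2BGR)); print(n,c['fx'],c['cx'],c['cy'],-c['R'].T@c['t'],c['R'].round(2).tolist())
E
```

```text
{'t': 0.0, 'joint_positions': array([ 1.18488913e+00,  2.21206983e-01,  1.52764289e+00,  2.79798868e-05,
        1.39469621e+00, -1.26060130e-01]), 'dq': array([-3.24965605e-04,  9.13984658e-05,  7.32717004e-04,  9.95760012e-04,
       -9.61114288e-04, -8.66554925e-04]), 'effort': array([-1.07366952e-03, -4.96914160e+01, -3.89380360e+01, -2.68979938e-04,
        1.14006386e-02,  1.11601352e-05]), 'position': array([0.16031999, 0.60345104, 0.23019429]), 'ee_rot': array([ 1.29560703e-01,  9.91571011e-01, -9.41401865e-04, -2.60623950e-04]), 'contact_force': array([ 0.06931499,  0.706576  , -0.06561773]), 'torque': array([ 0.05153925, -0.00116882,  0.01374322]), 'grip_force': 0.0, 'grip_width': 0.08545820691296013} 0.0187
top 434.95847096784877 318.99512682273047 190.6656437752971 [ 0.49231379 -0.00809855  1.27916168] [[-0.0, -1.0, 0.0], [-1.0, 0.0, -0.03], [0.03, -0.0, -1.0]]
side 488.5801835646819 315.600071113893 198.87547482179363 [ 0.23930238 -1.0452877   1.20601138] [[0.96, -0.29, -0.02], [-0.21, -0.67, -0.71], [0.19, 0.68, -0.7]]
```

View pics/top0.png

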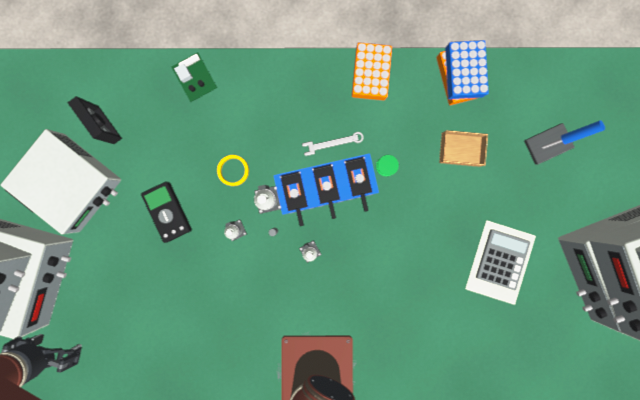

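View pics/side0.png

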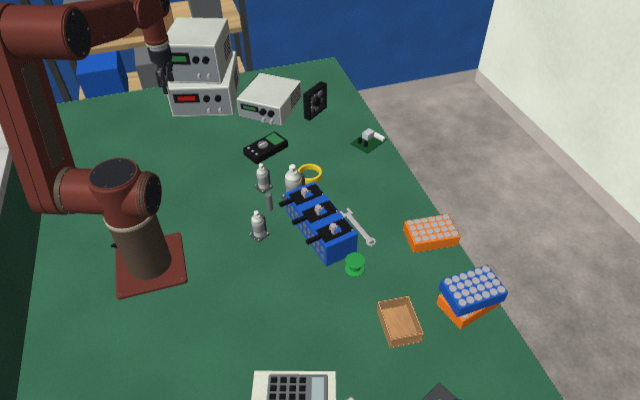

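The top view shows the blue module near (327,185), the large can at its left end (265,199), smaller cans at (234,231) and (310,252), the cell at (273,232) and the spool at (388,166). I'll zoom in on the module.

Run:
```python
import cv2
a=cv2.imread('pics/top0.png')[140:260,225:405]; b=cv2.imread('pics/side0.png')[150:280,245:385]
cv2.imwrite('pics/topc.png',cv2.resize(a,None,fx=4.4,fy=4.4,interpolation=cv2.INTER_CUBIC))
cv2.imwrite('pics/sidec.png',cv2.resize(b,None,fx=4.4,fy=4.4,interpolation=cv2.INTER_CUBIC))
```

```text
(no output)
```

View pics/topc.png

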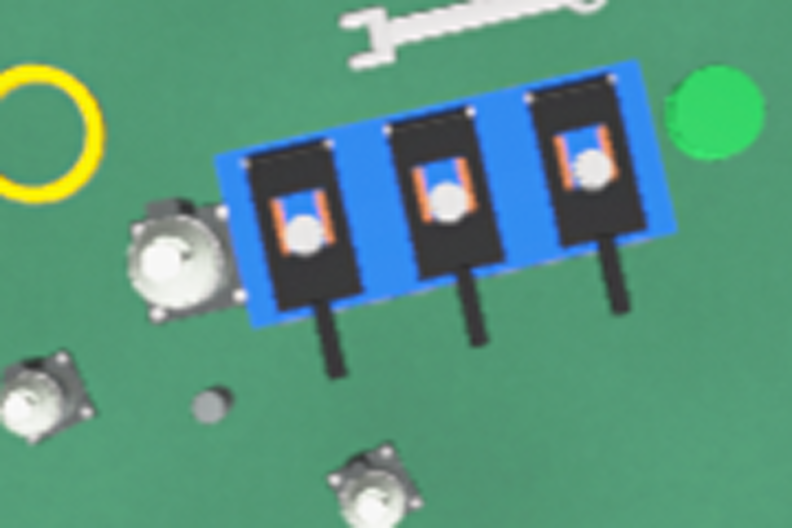

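View pics/sidec.png

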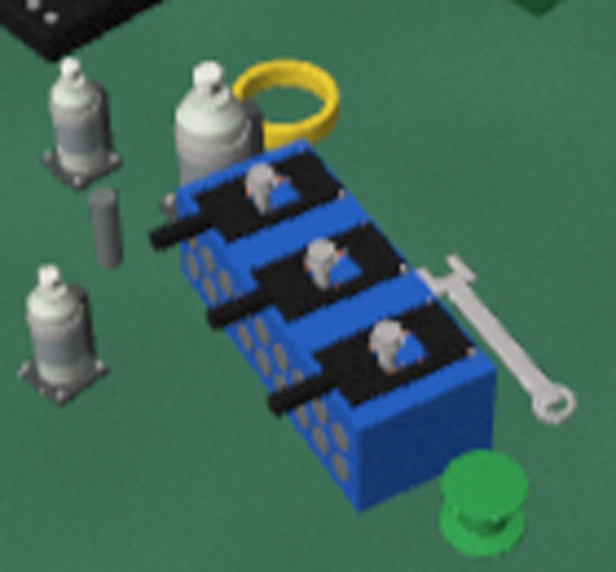

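The crops show the bolts at crop px (305,235), (448,202) and (593,170). The nozzle is at (165,258), the module's top corners at (217,155), (640,62), (677,232) and (252,327), and the tabs point toward the robot. Now I'll measure.

Run:
```python
from h import *
from scipy.optimize import least_squares
T=cam('top');S=cam('side')
t=lambda u,v:(225+(u+.5)/4.4-.5,140+(v+.5)/4.4-.5)
s=lambda u,v:(245+(u+.5)/4.4-.5,150+(v+.5)/4.4-.5)
def blobs(c,box,thr):
    x0,y0,x1,y1=box; hsv=cv2.cvtColor(c['img'],cv2.COLOR_RGB2HSV)[y0:y1,x0:x1]
    m=((hsv[...,2]>thr)&(hsv[...,1]<40)).astype(np.uint8)
    n,_,st,ce=cv2.connectedComponentsWithStats(m); return [(ce[i]+[x0,y0],st[i,4],st[i,2:4]) for i in range(1,n) if st[i,4]>3]
for thr in(150,185): print('top',thr,[(b[0].round(1),b[1]) for b in blobs(T,(284,160,375,205),thr)])
for b in blobs(T,(250,185,277,212),235): print('noz',b)
for b in blobs(S,(285,160,302,175),225): print('nozS',b)
def tri(a,b):
    f=lambda p:np.r_[np.subtract(proj(T,p),a),np.subtract(proj(S,p),b)]
    r=least_squares(f,[.5,0,.1]); return r.x.round(4),r.fun.round(2)
print('noz ray',ray(T,*t(165,258),.156).round(4), ray(S,*s(208,72),.156).round(4),tri(t(165,258),s(208,72)))
for n,a,b in(('a',(305,233),(264,173)),('b',(448,201),(322,246)),('c',(593,168),(389,331))):
    print(n,ray(T,*t(*a),.119).round(4),ray(S,*s(*b),.119).round(4),tri(t(*a),s(*b)))
for q in((217,155),(640,62),(677,232),(252,327)): print('corner',ray(T,*t(*q),.09).round(4))
for q in((338,377),(480,345),(622,312)): print('tip',ray(T,*t(*q),.0965).round(4))
print('spool',ray(T,*t(716,112),.044),'cell',ray(T,*t(210,406),.07))
```

```text
top 150 [(array([359.3, 178.1]), np.int32(55)), (array([326.4, 185.6]), np.int32(57)), (array([293.7, 192.9]), np.int32(59))]
top 185 [(array([359.2, 177.7]), np.int32(50)), (array([326.4, 185.5]), np.int32(56)), (array([293.7, 192.7]), np.int32(56))]
noz (array([263.88571429, 201.86428571]), np.int32(140), array([15, 15], dtype=int32))
nozS (array([291.83333333, 166.08333333]), np.int32(12), array([5, 3], dtype=int32))
noz ray [0.5014 0.1379 0.156 ] [0.4983 0.1407 0.156 ] (array([0.5   , 0.138 , 0.1579]), array([-0.13,  0.53,  0.69, -0.02]))
a [0.5165 0.0578 0.119 ] [0.5176 0.0609 0.119 ] (array([0.5166, 0.0576, 0.1223]), array([ 0.01, -0.05, -0.07,  0.  ]))
b [ 0.5356 -0.0289  0.119 ] [ 0.5363 -0.0236  0.119 ] (array([ 0.5351, -0.0288,  0.1244]), array([-0.02,  0.1 ,  0.12, -0.01]))
c [ 0.5553 -0.117   0.119 ] [ 0.5561 -0.1148  0.119 ] (array([ 0.5553, -0.1168,  0.1213]), array([ 0.01, -0.03, -0.03,  0.  ]))
corner [0.5658 0.1141 0.09  ]
corner [ 0.6229 -0.1494  0.09  ]
corner [ 0.5169 -0.1717  0.09  ]
corner [0.4589 0.0925 0.09  ]
tip [0.4281 0.039  0.0965]
tip [ 0.4475 -0.0487  0.0965]
tip [ 0.4675 -0.1365  0.0965]
spool [ 0.59539498 -0.20379919  0.044     ] cell [0.40864881 0.12075287 0.07      ]
```

Request:
{"name": "jog_arm", "arguments": {"rows": [{"hand":-1,"x":-32,"y":-26},{"hand":-1,"x":-32,"y":-26},{"hand":-1,"x":-32,"y":-26},{"hand":-1,"x":-32,"y":-26},{"hand":-1,"x":-32,"y":-26},{"hand":-1,"x":-32,"y":-26},{"hand":-1,"x":-32,"y":-26},{"hand":-1,"x":-32,"y":-26}], "force": 20}}

```text
invalid input at $.rows[0]: expected keys hand, x, y, z, yaw
```

Request:
{"name": "jog_arm", "arguments": {"rows": [{"hand":-1,"x":-32,"y":-26},{"hand":-1,"x":-32,"y":-26},{"hand":-1,"x":-32,"y":-26},{"hand":-1,"x":-32,"y":-26},{"hand":-1,"yaw":-0.12},{"hand":-1,"yaw":-0.12},{"hand":-1,"yaw":-0.12},{"hand":-1,"yaw":-0.115}]}}

```text
invalid input at $.rows[0]: expected keys hand, x, y, z, yaw
```

```bash
cat >> h.py <<'E'
from scipy.spatial.transform import Rotation as Ro
def to(p):
    s=arm.observe(); R=Ro.from_quat(s['ee_rot']).as_matrix()
    print('t',round(s['t'],2),'pos',s['position'].round(4),'f',s['contact_force'].round(2),'w',round(s['grip_width'],4),'ytool',R[:2,1].round(3),'xt',R[:2,0].round(3))
    print('shift mm',(R.T@(np.array(p)-s['position'])*1000).round(1))
E
python3 -c "
from h import *
to([.5005,.1385,.170])"
```

```text
t 0.2 pos [0.1604 0.6037 0.2306] f [-0.03 -0.1  -0.51] w 0.0856 ytool [0.257 0.966] xt [-0.966  0.257]
shift mm [-448.2 -362.1   61. ]
```

Request:
{"name": "jog_arm", "arguments": {"rows": [{"hand":-1,"x":-32,"y":-26,"z":0,"yaw":0},{"hand":-1,"x":-32,"y":-26,"z":0,"yaw":0},{"hand":-1,"x":-32,"y":-26,"z":0,"yaw":0},{"hand":-1,"x":-32,"y":-26,"z":0,"yaw":0},{"hand":-1,"x":-32,"y":-26,"z":0,"yaw":0},{"hand":-1,"x":-32,"y":-26,"z":0,"yaw":0},{"hand":-1,"x":-32,"y":-26,"z":0,"yaw":0},{"hand":-1,"x":-32,"y":-26,"z":0,"yaw":0}], "force": 20}}

```text
t: 0.87
position: [0.3551, 0.3355, 0.2313]
ee_rot: [0.129, 0.992, 0.0, 0.0]
contact_force: [0.5, 0.4, -0.4]
grip_width: -0.0002
grip_force: 0.0
```

Request:
{"name": "jog_arm", "arguments": {"rows": [{"hand":-1,"x":-32,"y":-26,"z":0,"yaw":0},{"hand":-1,"x":-32,"y":-26,"z":0,"yaw":0},{"hand":-1,"x":-32,"y":-26,"z":0,"yaw":0},{"hand":-1,"x":-32,"y":-26,"z":0,"yaw":0},{"hand":-1,"x":0,"y":0,"z":0,"yaw":-0.12},{"hand":-1,"x":0,"y":0,"z":0,"yaw":-0.12},{"hand":-1,"x":0,"y":0,"z":0,"yaw":-0.12},{"hand":-1,"x":0,"y":0,"z":0,"yaw":-0.115}]}}

```text
t: 1.53
position: [0.4517, 0.2032, 0.2311]
ee_rot: [-0.11, 0.994, 0.0, -0.0]
contact_force: [0.7, 0.6, 0.7]
grip_width: 0.0003
grip_force: 0.0
```

```bash
python3 -c "
from h import *
to([.5005,.1385,.170])"
```

```text
t 1.53 pos [0.4517 0.2032 0.2311] f [0.67 0.6  0.73] w 0.0003 ytool [-0.218  0.976] xt [-0.976 -0.218]
shift mm [-33.6 -73.8  61.1]
```

Request:
{"name": "jog_arm", "arguments": {"rows": [{"hand":-1,"x":-17,"y":-37,"z":0,"yaw":0},{"hand":-1,"x":-17,"y":-37,"z":0,"yaw":0},{"hand":-1,"x":0,"y":0,"z":25,"yaw":0},{"hand":-1,"x":0,"y":0,"z":25,"yaw":0},{"hand":-1,"x":0,"y":0,"z":10,"yaw":0},{"hand":-1,"x":0,"y":0,"z":0,"yaw":0},{"hand":-1,"x":0,"y":0,"z":0,"yaw":0}]}}

```text
t: 2.12
position: [0.5, 0.139, 0.1712]
ee_rot: [-0.108, 0.994, -0.0, -0.001]
contact_force: [0.1, -0.8, 0.8]
grip_width: -0.0002
grip_force: 0.0
```

Run:
```python
from h import *
to([.5005,.1385,.150])
S=cam('side');T=cam('top')
a=cv2.resize(S['img'][120:220,245:345],None,fx=4,fy=4,interpolation=cv2.INTER_CUBIC);b=cv2.resize(T['img'][150:250,225:325],None,fx=4,fy=4,interpolation=cv2.INTER_CUBIC)
cv2.imwrite('pics/n1.png',cv2.cvtColor(np.hstack([a,b]),cv2.COLOR_RGB2BGR))
```

```text
t 2.12 pos [0.5    0.139  0.1712] f [ 0.08 -0.77  0.82] w -0.0002 ytool [-0.214  0.977] xt [-0.977 -0.214]
shift mm [-0.4 -0.6 21.2]
```

View pics/n1.png

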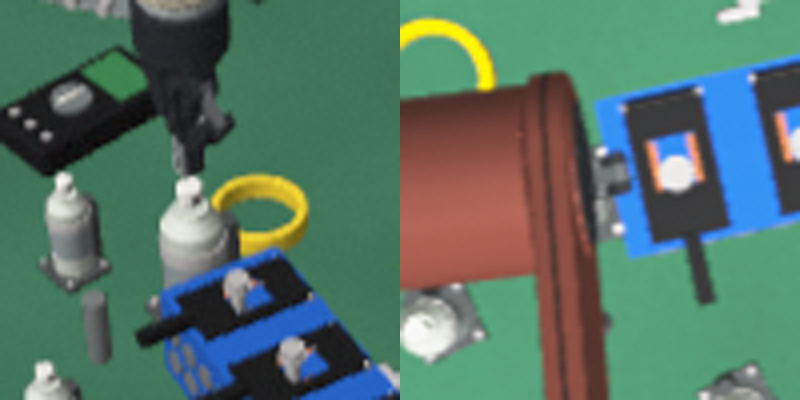

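The side crop shows the fingertips at (188,170), directly over the large can's nozzle (188,185). Pressing slowly.

Request:
{"name": "jog_arm", "arguments": {"rows": [{"hand":-1,"x":0,"y":0,"z":5,"yaw":0},{"hand":-1,"x":0,"y":0,"z":5,"yaw":0},{"hand":-1,"x":0,"y":0,"z":3,"yaw":0},{"hand":-1,"x":0,"y":0,"z":2,"yaw":0},{"hand":-1,"x":0,"y":0,"z":2,"yaw":0},{"hand":-1,"x":0,"y":0,"z":2,"yaw":0},{"hand":-1,"x":0,"y":0,"z":1,"yaw":0},{"hand":-1,"x":0,"y":0,"z":0,"yaw":0}]}}

```text
t: 2.88
position: [0.5004, 0.1389, 0.1514]
ee_rot: [-0.107, 0.994, 0.0, -0.0]
contact_force: [-2.7, 0.7, 4.9]
grip_width: 0.0001
grip_force: 2.0
```

Request:
{"name": "jog_arm", "arguments": {"rows": [{"hand":-1,"x":0,"y":0,"z":1,"yaw":0},{"hand":-1,"x":0,"y":0,"z":1,"yaw":0},{"hand":-1,"x":0,"y":0,"z":0.5,"yaw":0},{"hand":-1,"x":0,"y":0,"z":0,"yaw":0}]}}

```text
t: 3.22
position: [0.5006, 0.1389, 0.1499]
ee_rot: [-0.107, 0.994, 0.0, 0.0]
contact_force: [-6.1, -0.1, 10.1]
grip_width: -0.0004
grip_force: 5.3
```

Request:
{"name": "jog_arm", "arguments": {"rows": [{"hand":-1,"x":0,"y":0,"z":1,"yaw":0},{"hand":-1,"x":0,"y":0,"z":0.5,"yaw":0},{"hand":-1,"x":0,"y":0,"z":0,"yaw":0},{"hand":-1,"x":0,"y":0,"z":0,"yaw":0}]}}

```text
t: 3.55
position: [0.5007, 0.1389, 0.1498]
ee_rot: [-0.108, 0.994, -0.0, 0.0]
contact_force: [-10.2, -1.2, 18.8]
grip_width: 0.0001
grip_force: 9.6
```

The nozzle is hard on its stop: the force rises with no further travel. Releasing.

Request:
{"name": "jog_arm", "arguments": {"rows": [{"hand":-1,"x":0,"y":0,"z":-4,"yaw":0},{"hand":-1,"x":0,"y":0,"z":-6,"yaw":0},{"hand":-1,"x":0,"y":0,"z":-15,"yaw":0},{"hand":-1,"x":0,"y":0,"z":-15,"yaw":0},{"hand":-1,"x":0,"y":-30,"z":0,"yaw":0},{"hand":-1,"x":0,"y":-30,"z":0,"yaw":0},{"hand":-1,"x":0,"y":-22,"z":0,"yaw":0},{"hand":-1,"x":0,"y":0,"z":0,"yaw":0}]}}

```text
t: 4.22
position: [0.5192, 0.0552, 0.1874]
ee_rot: [-0.106, 0.994, -0.001, 0.001]
contact_force: [-0.5, -0.5, -0.4]
grip_width: -0.0003
grip_force: 0.0
```

```bash
python3 -c "
from h import *
to([.5168,.058,.119])"
```

```text
t 4.22 pos [0.5192 0.0552 0.1874] f [-0.48 -0.46 -0.4 ] w -0.0003 ytool [-0.211  0.978] xt [-0.978 -0.211]
shift mm [ 1.8  3.4 68.4]
```

Request:
{"name": "jog_arm", "arguments": {"rows": [{"hand":-1,"x":2,"y":3,"z":20,"yaw":0},{"hand":-1,"x":0,"y":0,"z":20,"yaw":0},{"hand":-1,"x":0,"y":0,"z":15,"yaw":0},{"hand":-1,"x":0,"y":0,"z":8,"yaw":0},{"hand":-1,"x":0,"y":0,"z":3,"yaw":0},{"hand":-1,"x":0,"y":0,"z":1,"yaw":0},{"hand":-1,"x":0,"y":0,"z":1,"yaw":0},{"hand":-1,"x":0,"y":0,"z":0,"yaw":0}]}}

```text
t: 4.88
position: [0.5162, 0.0613, 0.1202]
ee_rot: [-0.107, 0.994, -0.0, 0.001]
contact_force: [-0.0, -0.8, 0.2]
grip_width: -0.0001
grip_force: 0.0
```

Request:
{"name": "jog_arm", "arguments": {"rows": [{"hand":-1,"x":0,"y":0,"z":0.5,"yaw":0},{"hand":-1,"x":0,"y":0,"z":0.5,"yaw":0},{"hand":-1,"x":0,"y":0,"z":0,"yaw":0}]}}

```text
t: 5.13
position: [0.516, 0.0612, 0.119]
ee_rot: [-0.107, 0.994, -0.0, 0.001]
contact_force: [0.2, 0.8, 0.3]
grip_width: -0.0001
grip_force: 0.7
```

Request:
{"name": "jog_arm", "arguments": {"rows": [{"hand":-1,"x":0,"y":0,"z":0.5,"yaw":0},{"hand":-1,"x":0,"y":0,"z":0.5,"yaw":0},{"hand":-1,"x":0,"y":0,"z":0.5,"yaw":0},{"hand":-1,"x":0,"y":0,"z":0,"yaw":0}]}}

```text
t: 5.47
position: [0.5159, 0.0612, 0.1171]
ee_rot: [-0.107, 0.994, -0.0, 0.001]
contact_force: [2.0, 0.4, 1.9]
grip_width: 0.0003
grip_force: 1.1
```

Request:
{"name": "jog_arm", "arguments": {"rows": [{"hand":-1,"x":0,"y":0,"z":0.5,"yaw":0},{"hand":-1,"x":0,"y":0,"z":0.5,"yaw":0},{"hand":-1,"x":0,"y":0,"z":0,"yaw":0}]}}

```text
t: 5.72
position: [0.5156, 0.0611, 0.1158]
ee_rot: [-0.107, 0.994, -0.0, 0.0]
contact_force: [1.6, -0.5, 2.8]
grip_width: -0.0003
grip_force: 1.1
```

Request:
{"name": "jog_arm", "arguments": {"rows": [{"hand":-1,"x":0,"y":0,"z":0.7,"yaw":0},{"hand":-1,"x":0,"y":0,"z":0.7,"yaw":0},{"hand":-1,"x":0,"y":0,"z":0,"yaw":0}]}}

```text
t: 5.97
position: [0.5154, 0.0612, 0.1142]
ee_rot: [-0.107, 0.994, -0.0, -0.0]
contact_force: [1.1, -0.1, 1.9]
grip_width: -0.0002
grip_force: 0.9
```

Sinking about 5 mm at a steady 2–3 N, so bolt a looks loose. I'll push it to its stop.

Request:
{"name": "jog_arm", "arguments": {"rows": [{"hand":-1,"x":0,"y":0,"z":0.7,"yaw":0},{"hand":-1,"x":0,"y":0,"z":0.7,"yaw":0},{"hand":-1,"x":0,"y":0,"z":0.7,"yaw":0},{"hand":-1,"x":0,"y":0,"z":0.7,"yaw":0},{"hand":-1,"x":0,"y":0,"z":0,"yaw":0}]}}

```text
t: 6.38
position: [0.5153, 0.0612, 0.1114]
ee_rot: [-0.107, 0.994, 0.0, -0.0]
contact_force: [-0.0, 0.5, 1.6]
grip_width: 0.0001
grip_force: 0.6
```

Request:
{"name": "jog_arm", "arguments": {"rows": [{"hand":-1,"x":0,"y":0,"z":0.5,"yaw":0},{"hand":-1,"x":0,"y":0,"z":0.5,"yaw":0},{"hand":-1,"x":0,"y":0,"z":0,"yaw":0}]}}

```text
t: 6.63
position: [0.5153, 0.0612, 0.111]
ee_rot: [-0.107, 0.994, -0.0, -0.0]
contact_force: [-1.7, -0.1, 6.3]
grip_width: -0.0001
grip_force: 3.0
```

Bolt a stopped at z = 0.111, 8 mm down, so it is the loose one. Retract, then go over to tab a.

Request:
{"name": "jog_arm", "arguments": {"rows": [{"hand":-1,"x":0,"y":0,"z":-5,"yaw":0},{"hand":-1,"x":0,"y":0,"z":-20,"yaw":0},{"hand":-1,"x":0,"y":0,"z":-25,"yaw":0},{"hand":0,"x":38,"y":0,"z":0,"yaw":0},{"hand":0,"x":38,"y":0,"z":0,"yaw":0},{"hand":0,"x":0,"y":0,"z":0,"yaw":0},{"hand":0,"x":0,"y":0,"z":0,"yaw":0}]}}

```text
t: 7.22
position: [0.4388, 0.045, 0.1598]
ee_rot: [-0.107, 0.994, 0.0, -0.001]
contact_force: [1.0, 0.1, 0.8]
grip_width: 0.0424
grip_force: 0.0
```

Run:
```python
from h import *
to([.441,.042,.0735])
S=cam('side')
print('predicted tip px',proj(S,[.4281,.039,.0925]),'grip',proj(S,[.4415,.042,.0925]),'bolt a sunk',proj(S,[.5166,.058,.111]))
a=cv2.resize(S['img'][120:220,245:345],None,fx=5,fy=5,interpolation=cv2.INTER_CUBIC)
cv2.imwrite('pics/n2.png',cv2.cvtColor(a,cv2.COLOR_RGB2BGR))
```

```text
t 7.22 pos [0.4388 0.045  0.1598] f [0.98 0.11 0.75] w 0.0424 ytool [-0.213  0.977] xt [-0.977 -0.213]
shift mm [-1.7 -3.5 86.3]
predicted tip px (np.float64(279.81765589961543), np.float64(205.3545829472944)) grip (np.float64(283.6550199476973), np.float64(203.80792216464314)) bolt a sunk (np.float64(304.6320826448584), np.float64(191.38481454516347))
```

View pics/n2.png

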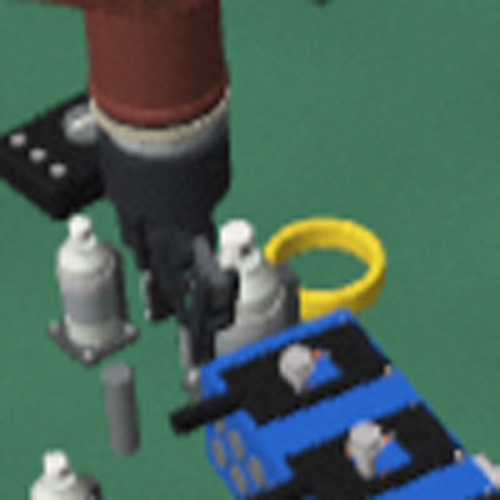

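The side crop shows the tab tip at (178,420), or px (280.6,204), which matches the prediction. Bolt a is visibly lower than b. Descending over the tab.

Request:
{"name": "jog_arm", "arguments": {"rows": [{"hand":0,"x":-2,"y":-3,"z":20,"yaw":0},{"hand":0,"x":0,"y":0,"z":20,"yaw":0},{"hand":0,"x":0,"y":0,"z":16,"yaw":0},{"hand":0,"x":0,"y":0,"z":15,"yaw":0},{"hand":0,"x":0,"y":0,"z":15,"yaw":0},{"hand":0,"x":0,"y":0,"z":0,"yaw":0}]}}

```text
t: 7.77
position: [0.4426, 0.0427, 0.0719]
ee_rot: [-0.107, 0.994, 0.0, -0.002]
contact_force: [-1.1, 0.4, -0.5]
grip_width: 0.0424
grip_force: 0.0
```

Request:
{"name": "jog_arm", "arguments": {"rows": [{"hand":-1,"x":0,"y":0,"z":0,"yaw":0},{"hand":-1,"x":0,"y":0,"z":0,"yaw":0},{"hand":-1,"x":0,"y":0,"z":0,"yaw":0},{"hand":-1,"x":0,"y":0,"z":0,"yaw":0},{"hand":-1,"x":0,"y":0,"z":0,"yaw":0},{"hand":-1,"x":0,"y":0,"z":0,"yaw":0}], "force": 25}}

```text
t: 8.27
position: [0.4447, 0.0441, 0.0758]
ee_rot: [-0.107, 0.994, 0.001, 0.001]
contact_force: [0.5, 8.0, -0.7]
grip_width: 0.0113
grip_force: 29.7
```

Request:
{"name": "jog_arm", "arguments": {"rows": [{"hand":-1,"x":0,"y":1,"z":0,"yaw":0},{"hand":-1,"x":-0.3,"y":0,"z":-9,"yaw":0},{"hand":-1,"x":-1,"y":0,"z":-9,"yaw":0},{"hand":-1,"x":-1.5,"y":0,"z":-8.8,"yaw":0},{"hand":-1,"x":-2.2,"y":0,"z":-8.8,"yaw":0},{"hand":-1,"x":0,"y":0,"z":0,"yaw":0}]}}

```text
t: 8.77
position: [0.4499, 0.0454, 0.1126]
ee_rot: [-0.108, 0.994, 0.001, 0.002]
contact_force: [1.3, 5.3, -2.3]
grip_width: 0.0118
grip_force: 29.3
```

Forces are low, so continue the arc.

Request:
{"name": "jog_arm", "arguments": {"rows": [{"hand":-1,"x":-2.8,"y":0.5,"z":-8.5,"yaw":0},{"hand":-1,"x":-3.4,"y":0,"z":-8.4,"yaw":0},{"hand":-1,"x":-3.9,"y":0,"z":-8.1,"yaw":0},{"hand":-1,"x":-4.5,"y":0,"z":-7.8,"yaw":0},{"hand":-1,"x":0,"y":0,"z":0,"yaw":0}]}}

```text
t: 9.18
position: [0.464, 0.0486, 0.145]
ee_rot: [-0.107, 0.994, 0.0, 0.001]
contact_force: [1.2, 3.2, -3.6]
grip_width: 0.0111
grip_force: 29.9
```

Request:
{"name": "jog_arm", "arguments": {"rows": [{"hand":-1,"x":-5,"y":0,"z":-7.4,"yaw":0},{"hand":-1,"x":-5.6,"y":0,"z":-7.1,"yaw":0},{"hand":-1,"x":-6,"y":0,"z":-6.7,"yaw":0},{"hand":-1,"x":-6.5,"y":0,"z":-6.3,"yaw":0},{"hand":-1,"x":-5.1,"y":0,"z":-4.4,"yaw":0},{"hand":-1,"x":-5.4,"y":0,"z":-4.1,"yaw":0},{"hand":-1,"x":0,"y":0,"z":0,"yaw":0},{"hand":-1,"x":0,"y":0,"z":0,"yaw":0}]}}

```text
t: 9.85
position: [0.496, 0.0557, 0.1796]
ee_rot: [-0.107, 0.994, 0.0, 0.0]
contact_force: [-0.0, 6.2, -1.7]
grip_width: 0.0117
grip_force: 30.4
```

Run:
```python
from h import *
to([.441,.042,.0735])
S=cam('side')
a=cv2.resize(S['img'][90:290,230:400],None,fx=3,fy=3,interpolation=cv2.INTER_CUBIC)
cv2.imwrite('pics/n3.png',cv2.cvtColor(a,cv2.COLOR_RGB2BGR))
```

```text
t 9.85 pos [0.496  0.0557 0.1796] f [-0.01  6.15 -1.67] w 0.0117 ytool [-0.214  0.977] xt [-0.977 -0.214]
shift mm [ 56.8  -1.7 106.1]
```

View pics/n3.png

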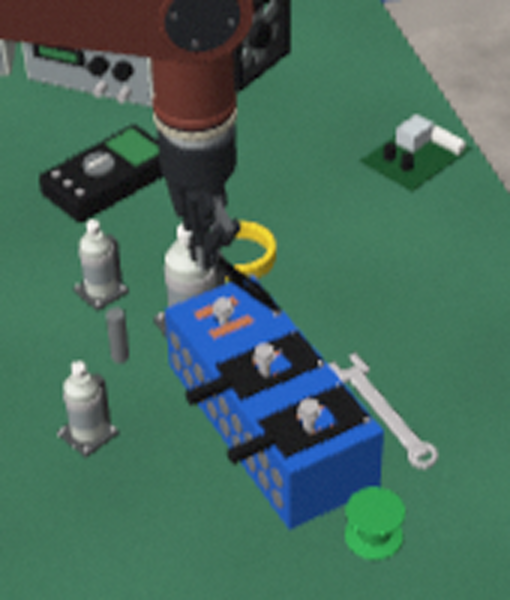

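The side crop shows cap a raised from its hinge at (275,305) to the gripper at (210,245). Bolt a is sunk and exposed at (222,310), caps b and c are shut, and the bystanders are where they were. The grip rose 104 mm over a 129 mm radius, about 54°. Handing in.

```bash
python3 -c "
from bench import arm
print(arm.finish_job())"
```

```text
the job is handed in; nothing more can be done
None
```

I pressed the nozzle fully down and released it, found bolt a loose on the first tap (it sank 8 mm and stayed, so b and c were not tapped), and handed the job in with cap a still held open at about 54°.

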